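# Load the test cartridge into the reader's carriage

### The job

Pull the reader's carriage out to its loading stop, then load the teal cartridge: tilt it to tuck its toe under the orange catch, then straighten it so that it stands upright and flat in the carriage's slot, and let go. Then push the carriage fully home under the hood, without slamming it. Leave the orange cartridge in its stand and the other things on the bench undisturbed.

Things in the scene. Friction and masses are not known exactly. Their poses are not given: they have to be found in the camera images.
- reader: Benchtop cartridge reader, fixed. Origin on the bench under the middle of the hood's open face; z up. Grey bed 110 mm wide (x), 20 mm high, from y -205 to +155 mm. Beige hood over it: x -75 to +75, y 0 to +155 mm, 205 mm high, with a tunnel 70 mm wide and 120 mm high (from the bench) open at the face y = 0; the carriage comes out of it towards -y.
- carriage (a joint): Slide of the carriage, in m: 0 = fully home under the hood (end stop), 0.15 = pulled out to the loading stop; it grows as the carriage moves along the reader's -y. It stays where it is left; about 2 N of friction.
- handle (a point): Grip point of the handle, an upright black fin 14 mm thick (x), 24 mm long (y), rising 14 mm above this point from the deck 40 mm below. Axes as the reader's. Carriage home: 10 mm in front of the hood's face, so an upright gripper would hit the hood; lean its body 30 to 40 degrees away from the hood (to -y), fingers closing along x. This point is 76 mm above the bench.
- seat (a point): Centre of the floor of the carriage's slot, 78 mm in +y of and 40 mm below the handle point: the middle of the cartridge body's underside belongs here. Axes as the reader's. The slot runs along y between dark steel walls 15.5 mm apart, 24 mm high, flared tops to 30 mm; heel wall 8 mm high, its inner face 36.5 mm in +y. Moves with the carriage.
- catch (a point): Middle of the free edge of the orange catch lip at the slot's -y end, on its underside: 12 mm above the slot floor, 42 mm in -y of the seat; lip 4 mm thick, pocket under it 9.5 mm deep in y. It bars the cartridge from going straight down: with the heel end raised about 25 degrees the toe goes in under the lip first, then the heel is lowered inside the heel wall. Axes as the reader's.
- cartridge_center (a point): Centre of the body of the teal cartridge (white, teal label and top): upright plate 12 mm thick (x), 70 mm long (y), 70 mm high (z), 40 to 85 g. At its foot in -y a toe sticks out 15 mm, 5 mm high, full thickness: its tip is 50 mm in -y of this point. Stands in a bay of the stand, underside 8 mm above the bench. Grip the upper part across the thickness.
- spare_center (a point): The same point of the other cartridge, with orange label and top, in the other bay. Not to be used.
- stand: White stand, fixed to the bench: base 145 mm (x) by 110 mm (y), 8 mm thick, origin under its middle, z up. Two bays at x = -40 and +40 mm, each between two walls 16 mm apart whose tops are 28 mm above the bench; no end walls. Both cartridges stand along the bays, toes to the stand's -y.
- bottle: Amber bottle, 48 mm diameter, 115 mm high, origin under its middle. Bystander.
- pot: White pot, 60 mm diameter, 60 mm high, origin under its middle. Bystander.
- pen: Pink marker pen lying on the bench, 120 x 11 x 11 mm along its x, origin under its middle. Bystander.
Things that resemble listed ones, but are neither listed nor needed, are in the scene too. Leave any purple or yellow look-alike of the part that bears cartridge_center alone.

How it is judged:
On the way, in this order (a step that is already met when the one before it is completed fails the run):
1. the carriage is pulled out to its loading stop (within 6 mm) (value of joint carriage above 0.144 m), for 0.2 s.
2. with the carriage out, the teal cartridge stands upright in the slot, toe under the catch, and is let go (x of cartridge_center in the frame of seat between -0.004 and 0.004 m and y of cartridge_center in the frame of seat between -0.005 and 0.005 m and z of cartridge_center in the frame of seat between 0.031 and 0.039 m and angle between the z axis of cartridge_center and the z axis of seat, either way round below 0.09 rad and angle between the y axis of cartridge_center and the y axis of seat, either way round below 0.09 rad and value of joint carriage above 0.1 m and contact force between cartridge and the fingers below 0.05 N), for 0.2 s.
At the end, for the whole second after the job is handed in: The carriage is at rest within 5 mm of fully home; the teal cartridge rests in its slot, within 4 mm across and 5 mm along of the seat, its underside within 4 mm of the slot floor, upright and square within 0.09 rad; the orange cartridge is within 20 mm of where it was (value of joint carriage below 0.005 m and velocity of joint carriage between -0.01 and 0.01 m/s and x of cartridge_center in the frame of seat between -0.004 and 0.004 m and y of cartridge_center in the frame of seat between -0.005 and 0.005 m and z of cartridge_center in the frame of seat between 0.031 and 0.039 m and angle between the z axis of cartridge_center and the z axis of seat, either way round below 0.09 rad and angle between the y axis of cartridge_center and the y axis of seat, either way round below 0.09 rad and linear speed of cartridge below 0.02 m/s and distance of spare_center from where it was at the start of the episode below 0.02 m); the robot touches nothing.
It fails at once if the carriage is slammed (faster than 0.4 m/s) (velocity of joint carriage below -0.4 m/s or velocity of joint carriage above 0.4 m/s).
It fails at once if the orange cartridge is moved by more than 30 mm or tipped over (distance of spare_center from where it was at the start of the episode above 0.03 m or angle between spare_center's own z axis and vertical above 0.4 rad).
It fails at once if the bottle, pot or pen is moved by more than 30 mm (distance of any of bottle, pot, pen from where it was at the start of the episode above 0.03 m).
It also fails if it takes over 61 s, if anything falls off the work surface, if the arm or the gripper's body presses on something with over 40 N, if the wrist force passes 120 N, or if a joint passes its speed limit or range.

### The arm

A 6-joint arm with a two-finger parallel gripper is mounted at the origin on the work surface. World frame = base frame: x ahead of the robot, y to its left, z up, the work surface at z = 0. Lengths are in m, angles in rad, forces in N, time in s.
With the tool pointing down it reaches from about 0.35 to 0.85 m from the base axis. Payload 8.1 kg.
Tool frame: the origin (TCP) lies between the finger pads; the fingertips stand 11 mm ahead of it and the grasp point (between the pads) lies 8 mm behind it (robot.tips_ahead is the distance from the TCP to the fingertips, in m); z points along the fingers, y is the line along which they close (so a half turn about z gives the same grasp; the last joint's range is limited). The gripper opens to 93 mm and grips with 3 to 60 N. Pads are 15 mm wide; open, the fingers measure 128 mm over their backs; the gripper's body (75 mm by 188 mm) begins 65 mm behind the grasp point.
Start: joints at [1.138, 0.13, 1.488, -0, 1.523, -0.085], TCP at [0.204, 0.564, 0.23] pointing down, gripper open.
Joint ranges: [-2.96, 2.96], [-0.89, 2.26], [0.02, 2.5], [-1.34, 4.48], [0, 2.73], [-2.66, 2.66]. Speed limits (rad/s): [2.39, 2.39, 2.79, 3.14, 3.14, 3.14].

### API

Orientations are given as a rotation vector (axis times angle).
In Python, from plant import robot gives the robot as it stands. The module is installed in compiled form; this text tells all that it offers.
- The arm moves only by the tool move_arm, never from a script. Its argument "deltas" is one flat list of numbers, 7 for each row, row after row: the shift along the tool's x, y, z in m, then the turn, a rotation vector about the tool's x, y, z in rad, then the opening, from 0 (shut) to 1 (fully open). A call has 1 to 12 rows; each row is the pose to reach, as a shift and turn from the pose commanded when the call began, along the tool's axes at that moment; what a row does not reach only later rows make up. A row lasts 1/8 s, in which the tool goes at most 62.5 mm and 10.7 degrees, less where a joint would pass 70% of its speed; a pose out of reach is approached as far as the arm can. A call with a gripper value outside its range is refused whole. The fingers move at their own pace and stop on an object; "squeeze" is the grip in N (left out, the last holds). Time passes only in rows, so rows that repeat a pose let the fingers close. It gives the time, the measured TCP pose, the force, the opening and the grip force at its end, in the units of the state.
- robot.read_state(): the state, without advancing time (a new reading comes with each control period).
- robot.read_camera(name): name is "side" or "top" or "wrist"; returns (picture, depth): 480x640x3 uint8, red, green, blue; 480x640 float32, m along the optical axis (not along the pixel's ray), 0 where there is no reading.
- robot.camera_model(name): a dict with "K" (3x3 intrinsics, pixels), "R" (3x3) and "t" (3): a world point X has camera coordinates R X + t; the wrist camera has in their place "tool_from_camera" (4x4, takes a point from camera to tool coordinates, whose origin is the TCP and whose axes are the flange's). Camera axes: x right, y down, z forward; pixel columns grow to the right and rows downward; lengths in m; the calibration is good to about 2 mm. The wrist camera is an equidistant fisheye: a pixel r from the principal point sees the ray r / f radians off the axis. A picture is of the moment at which its call begins: read the wrist's pose just before it. camera_model takes no time and is no camera call.
- robot.close_job(): hands the job in; it is judged then, once.
Trained networks look in the newest picture that a camera, given by its name, has taken for a name from the list of things; names that differ only in an ending like _2 or _b are one class to them, and where a whole thing is asked for, a point or a joint stands for the part that bears it (a point fixed in the world has none). Each returns a list of dicts, best first, with "confidence" (0 to 1); they miss things now and then, are a little off and sometimes report something else, mostly with a low value. They report only what shows in the picture. A call takes as long as a camera call. They do not tell look-alikes from the thing itself.
- robot.recognise(camera, label): "uv" ([column, row] in pixels, amid what is visible of it).
The state is a dict: "t": time; "q": joint angles; "dq": joint speeds; "joint_torque": joint torques, N m; "tool_pos": TCP position; "orientation": TCP orientation; "force": force on the tool from outside, world axes, zero at the start; "wrist_torque": the same for the moment, N m; "opening": finger opening in m; "gripper_force": force on a finger pad.
Only numpy, scipy, OpenCV 4.12 (cv2) and the standard library are available. Lean on these libraries where they do the work, as an engineer would, in place of code of your own. Each camera call takes 0.05 s, during which the arm holds its last target. There are 200 camera calls.

## Working session

There is one attempt and no reset: what is moved stays moved. The work goes in short steps, Python scripts to look and compute and a tool call to move; the robot and the scene stay as the last step left them, time stands still between calls to the robot, and variables do not carry over. Pictures are saved under pics/ and viewed, at most 10 in all, crops included, and the job is handed in when it is done.

Besides the shell and the picture viewer there is one more tool, called after ">>>" as name(argument=value, ...), one argument or row to a line, values as JSON. move_arm: Moves the arm, as the interface text tells. Its arguments: {"type":"object","properties":{"deltas":{"type":"array","items":{"type":"number"}},"squeeze":{"type":"number"}},"required":["deltas"]}

```bash
mkdir -p pics
cat > h.py <<'E'
import numpy as np, cv2
from plant import robot
from scipy.spatial.transform import Rotation as Ro
def cam(n):
    p,d=robot.read_camera(n); return p,d
def pts(n,d,uv):
    m=robot.camera_model(n); K=np.array(m["K"]);R=np.array(m["R"]);t=np.array(m["t"])
    uv=np.atleast_2d(uv); u=uv[:,0].astype(int); v=uv[:,1].astype(int); z=d[v,u]
    c=np.stack([(uv[:,0]-K[0,2])/K[0,0]*z,(uv[:,1]-K[1,2])/K[1,1]*z,z],1)
    return (c-t)@R   # R^T (c-t)
def cloud(n,d):
    v,u=np.mgrid[0:480,0:640]; return pts(n,d,np.stack([u.ravel(),v.ravel()],1)).reshape(480,640,3)
def save(n,p): cv2.imwrite("pics/"+n+".png",cv2.cvtColor(p,cv2.COLOR_RGB2BGR))
E
python3 - <<'E'
from h import *
for n in("top","side"):
    p,d=cam(n); save(n+"0",p); np.savez(n+"0.npz",p=p,d=d)
    for l in("reader","handle","seat","catch","cartridge_center","spare_center","stand","bottle","pot","pen"):
        r=robot.recognise(n,l)
        for x in r[:4]: print(n,l,round(x["confidence"],2),np.round(x["uv"]),np.round(pts(n,d,x["uv"])[0],3))
print(robot.read_state())
E
```

```text
top reader 0.76 [213. 252.] [0.494 0.051 0.206]
top seat 0.7 [239. 253.] [0.504 0.018 0.089]
top catch 0.73 [239. 256.] [0.499 0.017 0.088]
top cartridge_center 0.85 [470. 314.] [ 0.387 -0.494  0.066]
top cartridge_center 0.84 [469. 252.] [ 0.526 -0.494  0.066]
top cartridge_center 0.65 [412. 250.] [ 0.531 -0.37   0.037]
top cartridge_center 0.33 [316. 153.] [ 0.729 -0.143  0.111]
top spare_center 0.76 [406. 280.] [ 0.457 -0.35   0.078]
top spare_center 0.7 [308. 333.] [ 0.335 -0.138  0.012]
top stand 0.58 [405. 266.] [ 0.496 -0.36   0.007]
top bottle 0.65 [314. 154.] [ 0.73 -0.14  0.1 ]
top bottle 0.43 [412. 247.] [ 0.533 -0.365  0.07 ]
top pot 0.71 [379. 177.] [ 0.692 -0.289  0.064]
top pen 0.84 [302. 336.] [ 0.328 -0.125  0.015]
side reader 0.7 [258. 197.] [0.532 0.084 0.065]
side reader 0.49 [256. 212.] [0.503 0.047 0.053]
side reader 0.34 [224. 298.] [ 0.33  -0.123  0.008]
side handle 0.77 [256. 216.] [0.498 0.038 0.05 ]
side handle 0.31 [257. 200.] [0.529 0.083 0.06 ]
side seat 0.88 [256. 214.] [0.502 0.041 0.052]
side catch 0.58 [256. 212.] [0.505 0.048 0.052]
side cartridge_c
[... 403 characters left out ...]
.] [ 0.33  -0.129  0.01 ]
{'t': 1.1, 'q': array([ 1.13762912e+00,  1.30391886e-01,  1.48820359e+00, -2.65539595e-05,
        1.52299680e+00, -8.53782720e-02]), 'dq': array([-0.00060104, -0.00011618,  0.00153642,  0.00026853, -0.0002796 ,
       -0.00044534]), 'joint_torque': array([ 6.51701703e-04, -5.59807813e+01, -4.92051923e+01,  7.67827104e-02,
        2.31873931e-02, -2.90544953e-06]), 'tool_pos': array([0.20446949, 0.56408936, 0.22963809]), 'orientation': array([ 5.43550016e-01,  3.09418747e+00, -1.01135445e-05]), 'force': array([ 0.00990389, -0.23979892,  0.03320335]), 'wrist_torque': array([ 0.04188192, -0.01632927,  0.0331598 ]), 'gripper_force': 0.0, 'opening': 0.09279211256925718}
```

View pics/top0.png

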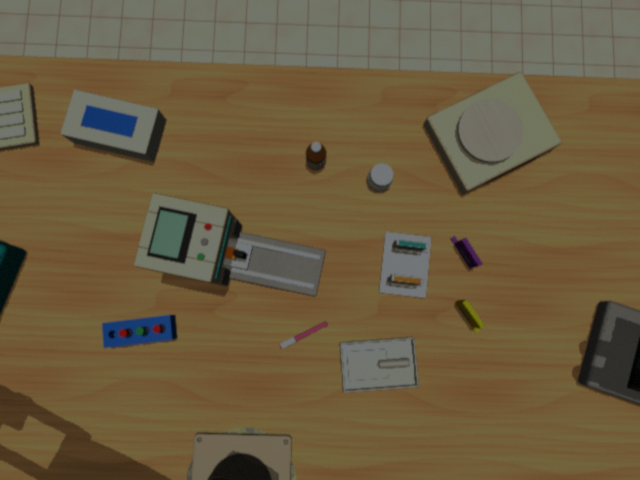

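View pics/side0.png

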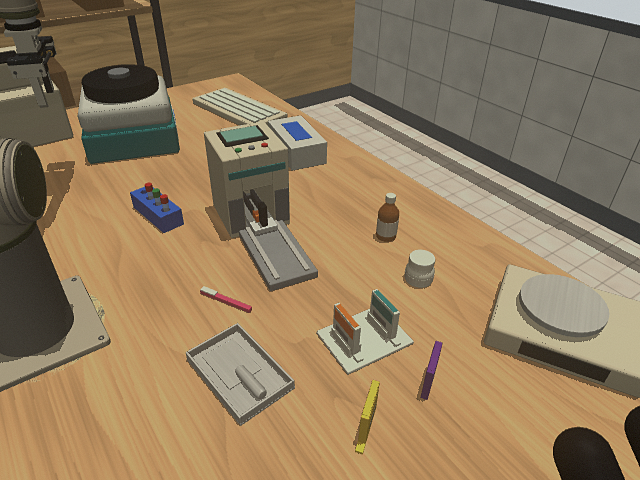

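The top view shows the teal-topped cartridge in the stand at (410,245), the orange at (405,280), and the purple (467,252) and yellow (471,315) look-alikes loose on the bench. The reader hood is at (187,238), the handle at (239,254) and the bed to its right. Teal at (410,245) fits because it stands in the stand's bay. Next I measure poses and take one crop.

Run:
```python
from h import *
f=np.load("top0.npz");p,d=f["p"],f["d"];c=cloud("top",d)
hsv=cv2.cvtColor(p,cv2.COLOR_RGB2HSV)
def rect(m,name):
    q=c[m][:,:2].astype(np.float32); r=cv2.minAreaRect(q*1000); print(name,len(q),np.round(r[0],1),np.round(r[1],1),round(r[2],2),"z",np.round(np.median(c[m][:,2]),3))
    b=cv2.boxPoints(r); print(np.round(b,0).tolist())
z=c[...,2]; v,u=np.mgrid[0:480,0:640]
def box(a,b,e,g): return (u>=a)&(u<b)&(v>=e)&(v<g)
rect(box(125,250,185,300)&(z>.195)&(z<.215),"hood")
rect(box(228,335,225,300)&(z>.012)&(z<.032),"bed")
rect(box(370,440,225,305)&(z>.003)&(z<.014),"stand")
S=hsv[...,1]; H=hsv[...,0]
b=box(385,430,230,260); rect(b&(z>.065)&(z<.09),"teal top")
b=box(385,430,268,295); rect(b&(z>.065)&(z<.09),"orange top")
hd=box(225,255,240,270)&(z>.07)&(z<.11); rect(hd,"handle")
print("bed z",np.median(z[270,270:310]), "bench",np.median(z[300:320,200:260]))
print("reader top min/max z", [np.round(np.percentile(z[box(228,335,225,300)],k),3) for k in(1,10,50,90,99)])
a=cv2.resize(p[225:305,370:490],None,fx=5,fy=5,interpolation=cv2.INTER_CUBIC); b=cv2.resize(p[225:305,220:340],None,fx=5,fy=5,interpolation=cv2.INTER_CUBIC)
save("crop0",cv2.resize(np.vstack([a,b]),(450,600)))
m=robot.camera_model("wrist");print(np.round(m["K"],1),np.round(m["tool_from_camera"],3))
```

```text
hood 6044 [522.1 114.9] [155.7 150.2] 79.8 z 0.206
[[434.0, 52.0], [582.0, 25.0], [610.0, 178.0], [462.0, 205.0]]
bed 3880 [494.7 -53.6] [223.3 137. ] 80.42 z 0.021
[[409.0, -152.0], [544.0, -175.0], [581.0, 45.0], [446.0, 68.0]]
stand 2408 [ 499.9 -359.8] [187.7 164.1] 0.97 z 0.008
[[405.0, -279.0], [407.0, -443.0], [595.0, -440.0], [592.0, -276.0]]
teal top 198 [ 538.1 -361.8] [69.  12.8] 84.89 z 0.078
[[529.0, -396.0], [541.0, -397.0], [548.0, -328.0], [535.0, -327.0]]
orange top 192 [ 459.2 -351.7] [70.1 12.6] 85.19 z 0.078
[[450.0, -386.0], [463.0, -387.0], [468.0, -317.0], [456.0, -316.0]]
handle 85 [488.6  25.4] [24.7 51.2] 65.17 z 0.089
[[460.0, 25.0], [507.0, 3.0], [517.0, 26.0], [471.0, 47.0]]
bed z 0.020065776913183064 bench 2.440003697341526e-05
reader top min/max z [np.float64(-0.004), np.float64(-0.001), np.float64(0.018), np.float64(0.028), np.float64(0.125)]
[[371.6   0.  320.5]
 [  0.  371.6 241.2]
 [  0.    0.    1. ]] [[ 0.    -0.965 -0.262  0.074]
 [ 1.     0.    -0.001 -0.001]
 [ 0.001 -0.262  0.965 -0.154]
 [ 0.     0.     0.     1.   ]]
```

View pics/crop0.png

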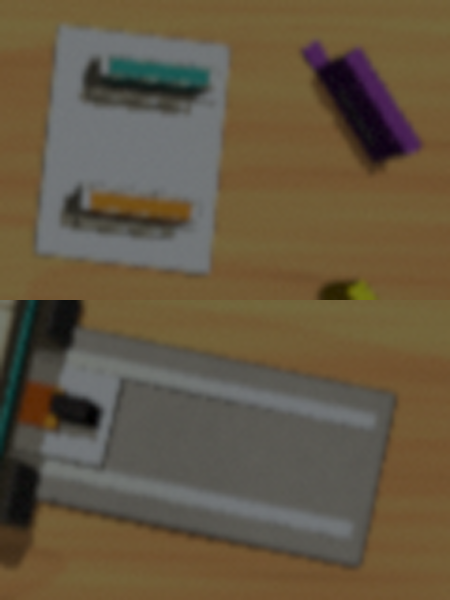

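The crop confirms teal in the stand at (410,245), orange at (405,280), and the purple look-alike off the stand. The handle is the black fin beside the hood, with the orange catch behind it. I'll set up pose helpers and go to a look pose.

```bash
cat >> h.py <<'E'
def frame(yaw): 
    return np.array([[np.cos(yaw),-np.sin(yaw),0],[np.sin(yaw),np.cos(yaw),0],[0,0,1]])
RY=np.radians(-10.1); RO=np.array([.5084,.0386,0])
def rw(p): return RO+frame(RY)@np.array(p)/1000.   # reader mm -> world m
def pose(g,yaw,tilt):  # grasp point world, tilt deg leaning to -y
    t=np.radians(tilt); L=np.array([[0,1,0],[np.cos(t),0,np.sin(t)],[np.sin(t),0,-np.cos(t)]])
    R=frame(yaw)@L; return np.array(g)+.008*R[:,2],R
def delta(p1,R1,p0=None,R0=None):
    s=robot.read_state()
    if p0 is None: p0=s["tool_pos"];R0=Ro.from_rotvec(s["orientation"]).as_matrix()
    return np.round(np.r_[R0.T@(p1-p0),Ro.from_matrix(R0.T@R1).as_rotvec()],4)
def rayw(uv,z,s=None):  # wrist pixel -> world point on plane z
    s=s or robot.read_state(); m=robot.camera_model("wrist");K=np.array(m["K"]);T=np.array(m["tool_from_camera"])
    x,y=(np.array(uv)-[K[0,2],K[1,2]])/[K[0,0],K[1,1]]; r=np.hypot(x,y)+1e-12
    c=np.array([x/r*np.sin(r),y/r*np.sin(r),np.cos(r)]); R=Ro.from_rotvec(s["orientation"]).as_matrix()
    o=s["tool_pos"]+R@T[:3,3]; w=R@T[:3,:3]@c; return o+w*(z-o[2])/w[2]
def projw(P,s=None):
    s=s or robot.read_state(); m=robot.camera_model("wrist");K=np.array(m["K"]);T=np.array(m["tool_from_camera"])
    R=Ro.from_rotvec(s["orientation"]).as_matrix(); c=T[:3,:3].T@(R.T@(np.array(P)-s["tool_pos"])-T[:3,3])
    th=np.arctan2(np.hypot(c[0],c[1]),c[2]); a=np.arctan2(c[1],c[0]); return np.array([K[0,2]+K[0,0]*th*np.cos(a),K[1,2]+K[1,1]*th*np.sin(a)])
E
python3 - <<'E'
from h import *
p,R=pose(rw([0,-70,190]),RY,35); print(p,delta(p,R))
E
```

```text
[ 0.49692902 -0.02579772  0.18344678] [-0.476  -0.4549  0.0462 -0.4264  0.5067  1.3525]
```

>>> move_arm(
  deltas=[-0.476,-0.455,-0.1,-0.4264,0.5067,1.3525,0.4,-0.476,-0.455,-0.1,-0.4264,0.5067,1.3525,0.4,-0.476,-0.455,-0.1,-0.4264,0.5067,1.3525,0.4,-0.476,-0.455,-0.1,-0.4264,0.5067,1.3525,0.4,-0.476,-0.455,-0.1,-0.4264,0.5067,1.3525,0.4,-0.476,-0.455,-0.1,-0.4264,0.5067,1.3525,0.4,-0.476,-0.455,-0.1,-0.4264,0.5067,1.3525,0.4,-0.476,-0.455,-0.1,-0.4264,0.5067,1.3525,0.4,-0.476,-0.455,-0.1,-0.4264,0.5067,1.3525,0.4,-0.476,-0.455,-0.1,-0.4264,0.5067,1.3525,0.4,-0.476,-0.455,-0.1,-0.4264,0.5067,1.3525,0.4,-0.476,-0.455,-0.1,-0.4264,0.5067,1.3525,0.4],
)

```text
t: 2.6
tool_pos: [0.498, -0.0287, 0.3292]
orientation: [-2.055, -1.715, -0.647]
force: [0.9, 0.3, -0.0]
opening: 0.0372
gripper_force: 0.0
```

Run:
```python
from h import *
p,R=pose(rw([0,-70,190]),RY,35); print(delta(p,R))
p,R=pose(rw([0,-45,140]),RY,37); print(delta(p,R)); print(robot.read_state()["tool_pos"],robot.read_state()["q"])
```

```text
[-0.0814 -0.0014  0.1209  0.0012  0.0002 -0.0034]
[-0.0893 -0.0015  0.1762  0.0013  0.0351 -0.0034]
[ 0.4979813  -0.02871562  0.32919354] [-0.57171716 -0.1062832   1.6664374   0.57525801  1.80132609 -0.32009097]
```

>>> move_arm(
  deltas=[-0.0893,-0.0015,0.1762,0.0013,0.0351,-0.0034,0.4,-0.0893,-0.0015,0.1762,0.0013,0.0351,-0.0034,0.4,-0.0893,-0.0015,0.1762,0.0013,0.0351,-0.0034,0.4,-0.0893,-0.0015,0.1762,0.0013,0.0351,-0.0034,0.4,-0.0893,-0.0015,0.1762,0.0013,0.0351,-0.0034,0.4],
)

```text
t: 3.22
tool_pos: [0.5006, 0.0022, 0.1354]
orientation: [-2.024, -1.703, -0.679]
force: [0.3, 0.6, 0.4]
opening: 0.037
gripper_force: 0.0
```

Run:
```python
from h import *
s=robot.read_state();p,d=cam("wrist");np.savez("w1.npz",p=p,d=d);
q=p.copy()
for P in ([-7,-22,90],[7,-22,90],[7,2,90],[-7,2,90],[0,-22,50],[-35,0,120],[35,0,120],[35,0,20],[-35,0,20]):
    u=projw(rw(P),s); cv2.circle(q,tuple(int(x) for x in u),2,(255,0,255),-1)
print(s["tool_pos"],s["force"]); save("w1",q)
print(robot.recognise("wrist","handle"))
```

```text
[0.50058464 0.00224068 0.13541129] [0.30581852 0.63019019 0.43640765]
[{'uv': [325.5, 288.5], 'confidence': 0.87}]
```

View pics/w1.png

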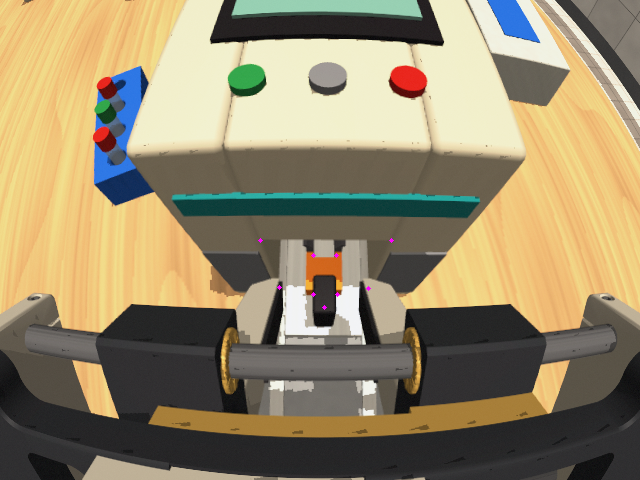

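The fin shows at (325,300), centred laterally between the fingers but about 20 rows lower than my prediction. I'll use the depth to place it.

```bash
cat >> h.py <<'E'
def wcloud(d,s):
    m=robot.camera_model("wrist");K=np.array(m["K"]);T=np.array(m["tool_from_camera"]);v,u=np.mgrid[0:480,0:640]
    x=(u-K[0,2])/K[0,0];y=(v-K[1,2])/K[1,1];r=np.hypot(x,y)+1e-9; k=np.tan(r)/r
    c=np.stack([x*k*d,y*k*d,d],-1); R=Ro.from_rotvec(s["orientation"]).as_matrix()
    w=(c@T[:3,:3].T+T[:3,3])@R.T+s["tool_pos"]; return w
def rd(w): return (w-RO)@frame(RY)*1000
E
python3 - <<'E'
from h import *
f=np.load("w1.npz");p,d=f["p"],f["d"];s=robot.read_state();c=rd(wcloud(d,s))
for v in range(235,332,5): print(v,p[v,325],np.round(c[v,325]),"|",np.round(c[v,318]),np.round(c[v,332]))
for v in(285,290,300): print(v,[(u,int(p[v,u].sum()),*np.round(c[v,u],0).astype(int)) for u in range(306,346,2)])
for v in(60,185): print("hood",[(u,*np.round(c[v,u],0).astype(int)) for u in (230,320,420)])
E
```

```text
235 [106  95  77] [  1.  -2. 131.] | [ -3.  -1. 130.] [  5.  -2. 131.]
240 [163 153 136] [ 3. 33. 37.] | [-3. 34. 36.] [ 8. 33. 37.]
245 [184 175 159] [ 3. 29. 37.] | [-3. 29. 38.] [ 8. 29. 37.]
250 [184 174 158] [ 3. 25. 37.] | [-3. 25. 37.] [ 8. 25. 37.]
255 [185 177 161] [ 3. 21. 37.] | [-3. 21. 37.] [ 8. 21. 38.]
260 [209 103  30] [ 2. 11. 54.] | [-3. 11. 53.] [ 7. 12. 53.]
265 [209 101  28] [ 2.  8. 52.] | [-3.  8. 52.] [ 7.  8. 52.]
270 [210 101  30] [ 2.  4. 53.] | [-3.  4. 53.] [ 7.  4. 53.]
275 [89 51 29] [ 2.  0. 53.] | [ -3. -11.  90.] [ 7.  0. 54.]
280 [51 47 45] [  2. -14.  91.] | [ -3. -14.  91.] [  6. -14.  91.]
285 [54 50 48] [  2. -17.  91.] | [ -3. -17.  91.] [  6. -17.  91.]
290 [57 52 50] [  2. -20.  90.] | [ -2. -20.  91.] [  6. -20.  91.]
295 [55 51 50] [  2. -23.  90.] | [ -2. -23.  91.] [  6. -23.  91.]
300 [56 50 50] [  2. -26.  91.] | [ -2. -26.  92.] [  6. -26.  91.]
305 [57 51 51] [  2. -29.  91.] | [ -2. -29.  91.] [  6. -29.  91.]
310 [59 54 52] [  2. -32.  91.] | [ -2. -33.  93.] [  6. -32.  91.]
315 [18 16 18] [  2. -34.  84.] | [ -2. -34.  84.] [  6. 
[... 3122 characters left out ...]
), (332, 156, np.int64(6), np.int64(-26), np.int64(91)), (334, 117, np.int64(7), np.int64(-26), np.int64(92)), (336, 683, np.int64(11), np.int64(-14), np.int64(37)), (338, 730, np.int64(12), np.int64(-14), np.int64(38)), (340, 728, np.int64(13), np.int64(-14), np.int64(38)), (342, 727, np.int64(15), np.int64(-14), np.int64(38)), (344, 730, np.int64(16), np.int64(-14), np.int64(37))]
hood [(230, np.int64(-38), np.int64(43), np.int64(206)), (320, np.int64(-2), np.int64(42), np.int64(206)), (420, np.int64(39), np.int64(45), np.int64(206))]
hood [(230, np.int64(-37), np.int64(-1), np.int64(180)), (320, np.int64(-2), np.int64(-2), np.int64(180)), (420, np.int64(-2), np.int64(-74), np.int64(304))]
```

Run:
```python
from h import *
p,R=pose(rw([.8,-24,80]),RY,37); print(delta(p,R))
```

```text
[-0.023   0.0002  0.0621  0.0021  0.0009  0.0061]
```

>>> move_arm(
  deltas=[-0.012,0,0.031,0.0021,0.0009,0.0061,0.4,-0.023,0,0.0621,0.0021,0.0009,0.0061,0.4,-0.023,0,0.0621,0.0021,0.0009,0.0061,0.4,-0.023,0,0.0621,0.0021,0.0009,0.0061,0,-0.023,0,0.0621,0.0021,0.0009,0.0061,0,-0.023,0,0.0621,0.0021,0.0009,0.0061,0],
  squeeze=20,
)

```text
t: 4.08
tool_pos: [0.5058, 0.0194, 0.0722]
orientation: [-2.03, -1.697, -0.679]
force: [0.6, -1.1, 7.4]
opening: 0.0137
gripper_force: 20.0
```

Run:
```python
from h import *
s=robot.read_state();R=Ro.from_rotvec(s["orientation"]).as_matrix();print(rd(s["tool_pos"]-.008*R[:,2]),s["force"],s["wrist_torque"],s["opening"])
```

```text
[  0.75630762 -24.2232731   78.62407724] [ 0.58918699 -1.11898095  7.39131979] [ 0.30419927  0.0695494  -0.04288068] 0.013700439471151007
```

>>> move_arm(
  deltas=[-0.012,0,-0.009,0,0,0,0,-0.0319,0,-0.0241,0,0,0,0,-0.0519,0,-0.0391,0,0,0,0,-0.0719,0,-0.0542,0,0,0,0,-0.0918,0,-0.0692,0,0,0,0,-0.1078,0,-0.0812,0,0,0,0,-0.1158,0,-0.0873,0,0,0,0,-0.119,0,-0.0897,0,0,0,0,-0.1206,0,-0.0909,0,0,0,0,-0.1206,0,-0.0909,0,0,0,0],
)

```text
t: 5.32
tool_pos: [0.4796, -0.1252, 0.0709]
orientation: [-2.025, -1.693, -0.684]
force: [21.9, 19.0, -11.5]
opening: 0.0138
gripper_force: 20.0
```

Run:
```python
from h import *
s=robot.read_state();R=Ro.from_rotvec(s["orientation"]).as_matrix();print(rd(s["tool_pos"]-.008*R[:,2]),frame(RY).T@s["force"],s["wrist_torque"],s["opening"])
```

```text
[   0.41393465 -171.11723229   77.21202191] [ 18.19123153  22.57165506 -11.48942924] [ 1.05330674 -2.69524806 -1.88021104] 0.01380883059312278
```

>>> move_arm(
  deltas=[0,0,0,0,0,0,0.4,0,0,0,0,0,0,0.4,0,0,-0.03,0,0,0,0.4,0,0,-0.09,0,0,0,0.4,0,0,-0.12,0,0,0,0.4,0,0,-0.12,0,0,0,0.4],
)

```text
t: 6.08
tool_pos: [0.4657, -0.202, 0.1684]
orientation: [-2.032, -1.698, -0.677]
force: [0.8, -0.2, -0.8]
opening: 0.0375
gripper_force: 0.0
```

Run:
```python
from h import *
s=robot.read_state();R=Ro.from_rotvec(s["orientation"]).as_matrix();print(rd(s["tool_pos"]-.008*R[:,2]))
p,d=cam("wrist");np.savez("w2.npz",p=p,d=d,o=s["orientation"],t=s["tool_pos"]);
p,d=cam("top");np.savez("top1.npz",p=p,d=d)
w=np.load("w2.npz")["p"]; save("w2",w)
# desired: above seat to look
p,R=pose(rw([1,-94-60,230]),RY,20); print("d",delta(p,R))
```

```text
[ 1.04860807e-01 -2.49119806e+02  1.74837824e+02]
d [ 0.1065  0.0021  0.0091 -0.0041 -0.298  -0.003 ]
```

View pics/w2.png

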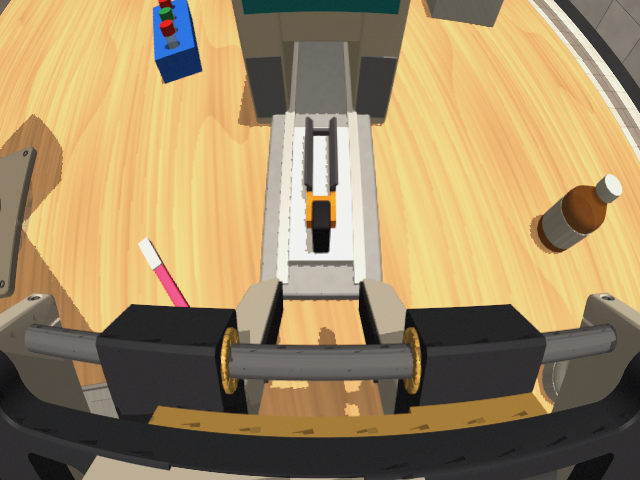

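The carriage is pulled out: handle at (321,225), catch at (321,196), slot walls at columns 308 and 333 (rows 120–190). I'll fit the slot axis and edges from depth.

```bash
cat > fit.py <<'E'
from h import *
def fit(fn):
    f=np.load(fn);p,d=f["p"].astype(int),f["d"];s={"orientation":f["o"],"tool_pos":f["t"]};c=rd(wcloud(d,s))
    X,Y,Z=c[...,0],c[...,1],c[...,2]; roi=(abs(X)<60)&(Y<20)&(Y>-260)&(d>0)
    sat=p.max(2)-p.min(2); r=roi&(abs(X)<16)
    h=r&(Z>84)&(Z<97)&(p.sum(2)<260)&(Y<-120);print("fin n",h.sum(),"x",np.percentile(X[h],[2,98]),"y",np.percentile(Y[h],[2,98]),"z",np.median(Z[h]))
    o=r&(p[...,0]>140)&(sat>90)&(Z>45)&(Z<60)&(Y<-110);print("lip n",o.sum(),"x",np.percentile(X[o],[2,98]),"y",np.percentile(Y[o],[2,98]),"z",np.median(Z[o]))
    w=r&(Z>60)&(Z<72)&(Y>-140)
    pts=[]
    for y in range(-120,-40,8):
        m=w&(abs(Y-y)<4)
        if (m&(X<0)).sum()>3 and (m&(X>2)).sum()>3:
            a,b=X[m&(X<1)],X[m&(X>1)]; pts.append((y,a.min(),a.max(),b.min(),b.max()))
    pts=np.array(pts);print(np.round(pts,1))
    print("wall line",np.polyfit(pts[:,0],pts[:,1:].mean(1),1), "wall y",np.percentile(Y[w],[1,99]),"z",np.percentile(Z[w],[2,50,98]))
    b=roi&(abs(Z-20)<4); q=[]
    for y in range(-200,-5,15):
        m=b&(abs(Y-y)<4); 
        if m.sum()>10: q.append((y,X[m].min(),X[m].max()))
    q=np.array(q);print("bed",np.round(q[::3],1),np.polyfit(q[:,0],q[:,1:].mean(1),1))
    return c
if __name__=="__main__":
    import sys; fit(sys.argv[1])
E
python3 fit.py w2.npz
```

```text
fin n 573 x [-7.56755405  5.67700853] y [-172.65759825 -150.42044196] z 89.08775968432899
lip n 382 x [-13.01542196  11.21257493] y [-147.86494776 -120.83236116] z 51.30492626173758
[[-120.   -15.3  -10.2    7.7   12.7]
 [-112.   -15.4   -9.4    6.9   12.9]
 [-104.   -15.5   -9.5    7.9   13.1]
 [ -96.   -14.8   -9.7    7.2   13.3]
 [ -88.   -15.    -9.7    8.2   13.5]
 [ -80.   -15.2   -9.8    7.4   13.6]
 [ -72.   -15.3   -9.8    7.5   13. ]
 [ -64.   -15.5   -9.     7.6   13.2]
 [ -56.   -15.6   -9.1    7.8   13.4]
 [ -48.   -15.8   -8.2    6.9   13.6]]
wall line [ 0.00404986 -0.66344108] wall y [-120.29555917  -46.6858347 ] z [60.13458126 63.94242191 66.04939851]
bed [[-200.   -34.5   31.6]
 [-155.   -55.7   53.9]
 [-110.   -55.6   52.9]
 [ -65.   -56.4   54.2]
 [ -20.   -55.3   54.5]] [ 0.00222343 -0.72678285]
```

Run:
```python
from h import *
f=np.load("w2.npz");p,d=f["p"],f["d"];s={"orientation":f["o"],"tool_pos":f["t"]};c=rd(wcloud(d,s))
for u in (320,340,366):print(u,[(v,*np.round(c[v,u],0).astype(int),p[v,u].sum()) for v in list(range(240,302,3))])
print("hood",[(v,*np.round(c[v,320],0).astype(int)) for v in range(2,60,4)],[(v,*np.round(c[v,260],0).astype(int)) for v in range(30,120,12)])
f=np.load("top1.npz");g=np.load("top0.npz")
for k in(g,f):
    c=rd(cloud("top",k["d"]));m=(abs(c[...,0])<12)&(c[...,2]>85)&(c[...,2]<95)&(c[...,1]<0)&(c[...,1]>-240)&(k["p"].sum(2)<200)
    print("top fin",m.sum(),np.percentile(c[m],[5,50,95],axis=0))
    m=(abs(c[...,0])<50)&(abs(c[...,2]-20)<4)&(c[...,1]<-100)&(c[...,1]>-280);print("bed end",np.percentile(c[m][:,1],[.5,2]),np.percentile(c[m][:,0],[1,99]))
```

```text
320 [(240, np.int64(-2), np.int64(-173), np.int64(67), np.uint64(39)), (243, np.int64(-2), np.int64(-172), np.int64(60), np.uint64(35)), (246, np.int64(-2), np.int64(-172), np.int64(54), np.uint64(39)), (249, np.int64(-2), np.int64(-172), np.int64(45), np.uint64(36)), (252, np.int64(-2), np.int64(-173), np.int64(40), np.uint64(175)), (255, np.int64(-2), np.int64(-174), np.int64(36), np.uint64(724)), (258, np.int64(-2), np.int64(-177), np.int64(35), np.uint64(724)), (261, np.int64(-2), np.int64(-178), np.int64(31), np.uint64(327)), (264, np.int64(-2), np.int64(-179), np.int64(26), np.uint64(311)), (267, np.int64(-2), np.int64(-179), np.int64(19), np.uint64(567)), (270, np.int64(-2), np.int64(-182), np.int64(18), np.uint64(562)), (273, np.int64(-2), np.int64(-185), np.int64(19), np.uint64(562)), (276, np.int64(-2), np.int64(-188), np.int64(19), np.uint64(558)), (279, np.int64(-2), np.int64(-191), np.int64(19), np.uint64(558)), (282, np.int64(-2), np.int64(-193), np.int64(18), np.uint64(557)), (285, np.int64(-2), np.int64(-196), np.int64(19), np.uint64(559)), (288, np.int64(-2), np.int6
[... 3982 characters left out ...]
4(-58), np.int64(0), np.int64(107)), (66, np.int64(-59), np.int64(-1), np.int64(92)), (78, np.int64(-61), np.int64(-2), np.int64(76)), (90, np.int64(-64), np.int64(-2), np.int64(59)), (102, np.int64(-66), np.int64(-1), np.int64(39)), (114, np.int64(-69), np.int64(-2), np.int64(20))]
top fin 71 [[ -6.60853718 -31.59153095  85.7493913 ]
 [ -0.27010287 -21.00941717  89.42537528]
 [  5.76404661  -9.92818053  93.31459858]]
bed end [-204.09892409 -202.68746198] [-49.15141257  49.31637872]
top fin 67 [[  -6.33700342 -170.26613258   86.22353945]
 [  -0.68206529 -160.22798457   89.94468627]
 [   5.73102948 -149.94044949   93.55618807]]
bed end [-204.34049738 -203.62725706] [-49.57184152  49.41697495]
```

Both cameras put the carriage at about 139 mm, so the grip slipped before the stop. I'll re-grip harder and pull the rest.

Run:
```python
from h import *
p,R=pose(rw([-.3,-162,79]),RY,37); print(delta(p,R))
```

```text
[ 0.0115  0.0016  0.1251 -0.0036 -0.0013 -0.0035]
```

>>> move_arm(
  deltas=[0.0115,0.0016,0.06,-0.0036,0,-0.0035,0.4,0.0115,0.0016,0.11,-0.0036,0,-0.0035,0.4,0.0115,0.0016,0.125,-0.0036,0,-0.0035,0.4,0.0115,0.0016,0.125,-0.0036,0,-0.0035,0.4,0.0115,0.0016,0.125,-0.0036,0,-0.0035,0,0.0115,0.0016,0.125,-0.0036,0,-0.0035,0,0.0115,0.0016,0.125,-0.0036,0,-0.0035,0],
  squeeze=40,
)

```text
t: 7.05
tool_pos: [0.4811, -0.1174, 0.0744]
orientation: [-2.028, -1.7, -0.68]
force: [1.3, -2.7, 0.6]
opening: 0.014
gripper_force: 40.0
```

```bash
cat > st.py <<'E'
from h import *
s=robot.read_state();R=Ro.from_rotvec(s["orientation"]).as_matrix();g=s["tool_pos"]-.008*R[:,2];L=frame(RY).T@R
print("t",round(s["t"],2),"grasp rd",np.round(rd(g),2),"world",np.round(g,4),"F rd",np.round(frame(RY).T@s["force"],1),"T",np.round(s["wrist_torque"],2),"open",s["opening"],s["gripper_force"],"tilt",np.degrees(np.arctan2(L[1,2],-L[2,2])),"yaw",np.degrees(np.arctan2(R[1,1],R[0,1])))
E
python3 st.py
```

```text
t 7.05 grasp rd [   0.5  -163.15   80.77] world [ 0.4803 -0.1221  0.0808] F rd [ 1.8 -2.4  0.6] T [-0.66 -0.06 -0.29] open 0.013968253940422849 40.00289261341095 tilt 37.02652913658115 yaw -10.09509924499891
```

>>> move_arm(
  deltas=[-0.0032,0,-0.0024,0,0,0,0,-0.0064,0,-0.0048,0,0,0,0,-0.0088,0,-0.0066,0,0,0,0,-0.0088,0,-0.0066,0,0,0,0],
)

```text
t: 7.55
tool_pos: [0.4806, -0.1199, 0.0736]
orientation: [-2.016, -1.693, -0.691]
force: [24.1, 37.5, -8.5]
opening: 0.0136
gripper_force: 40.0
```

```bash
python3 st.py
python3 - <<'E'
from h import *
p,d=cam("top");c=rd(cloud("top",d));m=(abs(c[...,0])<12)&(c[...,2]>40)&(c[...,2]<58)&(c[...,1]<-60)&(c[...,1]>-240)&(p[...,0].astype(int)-p[...,2]>60)
print("lip",m.sum(),np.percentile(c[m],[5,50,95],axis=0))
f=np.load("top1.npz");p,d=f["p"],f["d"];c=rd(cloud("top",d));m=(abs(c[...,0])<12)&(c[...,2]>40)&(c[...,2]<58)&(c[...,1]<-60)&(c[...,1]>-240)&(p[...,0].astype(int)-p[...,2]>60)
print("lip",m.sum(),np.percentile(c[m],[5,50,95],axis=0))
E
```

```text
t 7.55 grasp rd [   0.42 -165.8    79.87] world [ 0.4797 -0.1247  0.0799] F rd [17.2 41.1 -8.5] T [ 3.63 -3.04 -1.92] open 0.013599650806229702 39.95318949222565 tilt 37.82868480849074 yaw -9.978550699683684
lip 101 [[ -10.43416803 -144.37332987   48.93886908]
 [  -0.39700122 -134.46219697   52.09931216]
 [  10.38078225 -124.50793815   55.42696478]]
lip 107 [[ -10.6627445  -145.27766275   48.77367367]
 [  -0.55820552 -135.00365086   51.92024597]
 [  10.11916066 -124.58263913   54.98400894]]
```

The carriage is against its hard stop: 41 N, and the lip did not move. So it started about 11 mm out and is now at the loading stop. I'll release and go to the cartridge.

>>> move_arm(
  deltas=[0,0,0,0,0,0,0.4,0,0,0,0,0,0,0.5,0,0,-0.03,0,0,0,0.5,0,0,-0.09,0,0,0,0.5,0,0,-0.12,0,0,0,0.5],
)

```text
t: 8.22
tool_pos: [0.4666, -0.2015, 0.1721]
orientation: [-2.031, -1.701, -0.681]
force: [0.6, -0.4, 0.6]
opening: 0.0462
gripper_force: 0.0
```

```bash
python3 st.py
python3 - <<'E'
from h import *
p,R=pose([.538,-.362,.18],np.radians(-5.1),10); print(delta(p,R))
E
```

```text
t 8.22 grasp rd [   0.93 -248.46  178.47] world [ 0.4657 -0.2062  0.1785] F rd [ 0.6 -0.3  0.6] T [-0.28  0.18  0.04] open 0.04624387062565187 0.0 tilt 36.885085704388494 yaw -10.173897383617469
[-0.1154  0.0985 -0.0862  0.039  -0.4688 -0.0805]
```

>>> move_arm(
  deltas=[-0.1154,0.0985,-0.0862,0.039,-0.4688,-0.0805,0.5,-0.1154,0.0985,-0.0862,0.039,-0.4688,-0.0805,0.5,-0.1154,0.0985,-0.0862,0.039,-0.4688,-0.0805,0.5,-0.1154,0.0985,-0.0862,0.039,-0.4688,-0.0805,0.5,-0.1154,0.0985,-0.0862,0.039,-0.4688,-0.0805,0.5],
)

```text
t: 8.85
tool_pos: [0.5374, -0.3573, 0.1682]
orientation: [-2.221, -2.033, -0.196]
force: [0.2, 0.8, -0.4]
opening: 0.0467
gripper_force: 0.0
```

```bash
python3 st.py
python3 - <<'E'
from h import *
s=robot.read_state();p,d=cam("wrist");np.savez("w3.npz",p=p,d=d,o=s["orientation"],t=s["tool_pos"]);save("w3",p)
c=wcloud(d,s);pi=p.astype(int)
m=(c[...,2]>.068)&(c[...,2]<.088)&(abs(c[...,0]-.538)<.03)&(abs(c[...,1]+.362)<.07)
r=cv2.minAreaRect((c[m][:,:2]*1000).astype(np.float32));print(m.sum(),r,np.median(c[m][:,2]))
m&=(pi[...,1]>pi[...,0]+25);r=cv2.minAreaRect((c[m][:,:2]*1000).astype(np.float32));print("teal",m.sum(),r)
E
```

```text
t 8.85 grasp rd [  98.17 -386.08  176.03] world [ 0.5373 -0.3587  0.176 ] F rd [ 0.1  0.8 -0.4] T [-0.14  0.1  -0.06] open 0.046684525222916225 0.0 tilt 10.222536320919287 yaw -5.0388696654562874
1635 ((538.0593872070312, -363.2904357910156), (69.3113784790039, 11.531061172485352), 85.20758819580078) 0.0776244377762363
teal 1109 ((538.4658813476562, -363.17022705078125), (59.675025939941406, 10.10200309753418), 85.89276885986328)
```

View pics/w3.png

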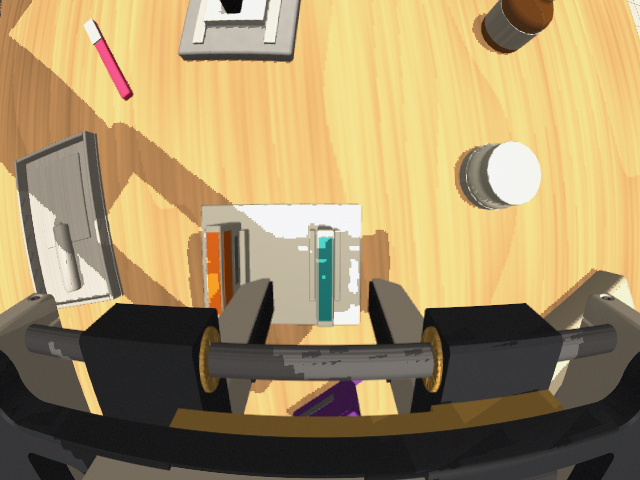

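The teal cartridge at (325,280) lies between the fingers, orange at (215,275) is clear of the left finger, and purple (330,398) is off the stand. Now descending.

Run:
```python
from h import *
p,R=pose([.538,-.3628,.064],np.radians(-4.9),10); print(delta(p,R))
```

```text
[-0.0241  0.0018  0.1093 -0.0035 -0.0051 -0.0032]
```

>>> move_arm(
  deltas=[-0.024,0.0018,0.05,-0.0035,-0.005,-0.003,0.5,-0.024,0.0018,0.09,-0.0035,-0.005,-0.003,0.5,-0.024,0.0018,0.109,-0.0035,-0.005,-0.003,0.5,-0.024,0.0018,0.109,-0.0035,-0.005,-0.003,0.5,-0.024,0.0018,0.109,-0.0035,-0.005,-0.003,0,-0.024,0.0018,0.109,-0.0035,-0.005,-0.003,0,-0.024,0.0018,0.109,-0.0035,-0.005,-0.003,0,-0.024,0.0018,0.109,-0.0035,-0.005,-0.003,0],
  squeeze=30,
)

```text
t: 9.9
tool_pos: [0.5394, -0.3622, 0.0576]
orientation: [-2.224, -2.043, -0.194]
force: [-0.4, -0.6, 8.2]
opening: 0.012
gripper_force: 30.0
```

```bash
python3 st.py
```

```text
t 9.9 grasp rd [ 100.96 -390.48   65.45] world [ 0.5393 -0.3635  0.0655] F rd [-0.3 -0.7  8.2] T [-0.13  0.01 -0.02] open 0.011957891526606097 30.003424286842346 tilt 9.840099143656921 yaw -4.8564573665559125
```

```bash
cat >> h.py <<'E'
SX,SY=.4,-82.5; TL=9.84; A,B=49.5,57.5; YW=np.radians(-10.2)
def cart(yt,zt,th,x=0):   # toe-tip bottom rel seat (mm), heel-up angle deg -> tool pose
    t=np.radians(th); return pose(rw([SX+x,SY+yt+A*np.cos(t)-B*np.sin(t),36+zt+A*np.sin(t)+B*np.cos(t)]),YW,th+TL)
E
python3 - <<'E'
from h import *
p1,R1=pose([.5393,-.3635,.19],np.radians(-4.9),TL); print(delta(p1,R1))
p2,R2=cart(-37,75,25); print(delta(p2,R2,p1,R1)); print(p2)
E
```

```text
[ 0.0214  0.0002 -0.1227  0.0017 -0.0005  0.0011]
[ 0.2974 -0.0733  0.0563 -0.0354  0.436   0.0862]
[ 0.49225264 -0.05437717  0.1774663 ]
```

>>> move_arm(
  deltas=[0.0052,0,-0.03,0.0017,0,0.001,0,0.0131,0,-0.075,0.0017,0,0.001,0,0.0214,0,-0.1227,0.0017,0,0.001,0,0.0214,0,-0.1227,0.0017,0,0.001,0],
)

```text
t: 10.4
tool_pos: [0.5413, -0.3639, 0.1875]
orientation: [-2.23, -2.048, -0.194]
force: [0.1, -0.4, -0.5]
opening: 0.012
gripper_force: 30.0
```

```bash
python3 st.py;python3 - <<'E'
from h import *
p2,R2=cart(-37,75,25); print(delta(p2,R2))
E
```

```text
t 10.4 grasp rd [ 103.06 -391.84  195.42] world [ 0.5411 -0.3652  0.1954] F rd [ 0.1 -0.3 -0.5] T [-0.18  0.12 -0.01] open 0.011987939697817506 29.99681979417801 tilt 9.57307756006748 yaw -4.896415072926072
[ 0.2984 -0.0754  0.06   -0.0289  0.4403  0.089 ]
```

>>> move_arm(
  deltas=[0.05,-0.0126,0.01,-0.005,0.07,0.015,0,0.1,-0.025,0.02,-0.01,0.15,0.03,0,0.15,-0.0377,0.03,-0.0145,0.22,0.045,0,0.2,-0.05,0.04,-0.02,0.3,0.06,0,0.25,-0.063,0.05,-0.024,0.37,0.075,0,0.2984,-0.0754,0.06,-0.0289,0.4403,0.089,0,0.2984,-0.0754,0.06,-0.0289,0.4403,0.089,0,0.2984,-0.0754,0.06,-0.0289,0.4403,0.089,0],
)

```text
t: 11.4
tool_pos: [0.4899, -0.0528, 0.1733]
orientation: [-2.051, -1.711, -0.64]
force: [0.0, 0.9, 0.1]
opening: 0.0116
gripper_force: 30.0
```

```bash
python3 st.py;python3 - <<'E'
from h import *
p2,R2=cart(-37,32,25); print(delta(p2,R2))
s=robot.read_state();p,d=cam("wrist");np.savez("w4.npz",p=p,d=d,o=s["orientation"],t=s["tool_pos"]);save("w4",p)
c=rd(wcloud(d,s));Z=c[...,2];X=c[...,0];Y=c[...,1];pi=p.astype(int)
h=(abs(X)<14)&(Z>84)&(Z<97)&(pi.sum(2)<260)&(Y<-140)&(Y>-190);print("fin",h.sum(),np.percentile(X[h],[2,98]) if h.any() else 0,np.percentile(Y[h],[2,98])if h.any() else 0)
p2,d2=cam("side");np.savez("s4.npz",p=p2,d=d2)
save("s4",cv2.resize(p2[90:300,180:400],None,fx=2.7,fy=2.7,interpolation=cv2.INTER_CUBIC))
E
```

```text
t 11.4 grasp rd [ -2.18 -97.81 179.9 ] world [ 0.4891 -0.0573  0.1799] F rd [-0.1  0.9  0.1] T [-0.41  0.13  0.01] open 0.011576799335787058 29.99682068824768 tilt 35.06737172627304 yaw -10.199998908777998
[-0.0233  0.003   0.0311 -0.0067 -0.0039 -0.0047]
fin 231 [-7.58042526  5.68281763] [-155.24225554 -148.07503093]
```

View pics/w4.png

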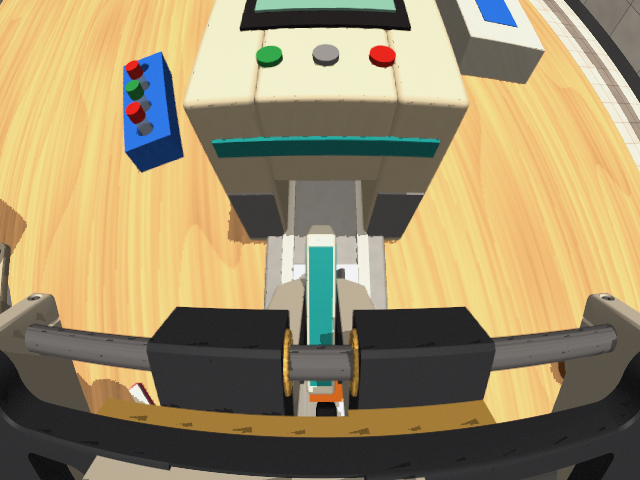

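The cartridge top is at column 321 and the fin at 328, so it needs about 3 mm in +x, which agrees with the pose. I'll correct while descending to just above the slot, then re-measure.

>>> move_arm(
  deltas=[-0.0,0.003,-0.0,-0.0067,-0.004,-0.0047,0,-0.012,0.003,0.016,-0.0067,-0.004,-0.0047,0,-0.0233,0.003,0.0311,-0.0067,-0.0039,-0.0047,0,-0.0233,0.003,0.0311,-0.0067,-0.0039,-0.0047,0],
)

```text
t: 12.0
tool_pos: [0.4906, -0.053, 0.1321]
orientation: [-2.052, -1.713, -0.643]
force: [-0.7, 1.0, -1.1]
opening: 0.012
gripper_force: 30.0
```

```bash
cat > look.py <<'E'
from h import *
import sys
n=sys.argv[1]
s=robot.read_state();p,d=cam("wrist");np.savez(n+".npz",p=p,d=d,o=s["orientation"],t=s["tool_pos"]);save(n,p)
c=rd(wcloud(d,s));X,Y,Z=c[...,0],c[...,1],c[...,2];pi=p.astype(int)
m=(pi[...,1]>pi[...,0]+35)&(abs(X)<25)&(Y<-20)&(Y>-170)&(Z>60);m=cv2.erode(m.astype(np.uint8),np.ones((3,3)))>0
k=np.polyfit(Y[m],Z[m],1);r=abs(Z-np.polyval(k,Y))<2.5;m&=r
k=np.polyfit(Y[m],Z[m],1);ys=np.arange(-120,-40,8);q=[(y,(X[m&(abs(Y-y)<4)].min()+X[m&(abs(Y-y)<4)].max())/2) for y in ys if (m&(abs(Y-y)<4)).sum()>15]
q=np.array(q);print("teal n",m.sum(),"tilt",np.degrees(np.arctan(k[0])),"Y range",Y[m].min(),Y[m].max(),"Z at min/max",np.polyval(k,Y[m].min()),np.polyval(k,Y[m].max()),"x mid",np.median(X[m]),"line",np.polyfit(q[:,0],q[:,1],1))
h=(abs(X)<14)&(Z>84)&(Z<97)&(pi.sum(2)<260)&(Y<-140)&(Y>-190)
if h.sum()>20:print("fin",h.sum(),np.percentile(X[h],[2,98]),np.percentile(Y[h],[2,98]))
E
python3 st.py; python3 look.py w5
python3 - <<'E'
from h import *
for a in((-37,2,25),(-37,32,25)):
    print(delta(*cart(*a)))
E
```

```text
t 12.0 grasp rd [ -1.41 -97.9  138.66] world [ 0.4898 -0.0575  0.1387] F rd [-0.8  0.8 -1.1] T [-0.34  0.15 -0.02] open 0.012019222869837379 29.996657967567444 tilt 35.01137931441459 yaw -10.20818300407312
teal n 1769 tilt 24.09698625490459 Y range -112.58452279108667 -76.1327485883007 Z at min/max 146.35665131759086 162.66001694596474 x mid -2.9132173143348687 line [ 0.00875985 -2.00817098]
fin 93 [-7.42137989  5.27903139] [-150.26193922 -148.41456465]
[-0.0173  0.0012  0.0232 -0.0025 -0.0025 -0.0019]
[-0.0001  0.0011 -0.0014 -0.0025 -0.0025 -0.0019]
```

```bash
cat >> h.py <<'E'
def avg(n=6):
    P=[];Q=[];F=[]
    for i in range(n):
        robot.read_camera("wrist");s=robot.read_state();P.append(s["tool_pos"]);Q.append(s["orientation"]);F.append(s["force"])
    P=np.array(P);R=Ro.from_rotvec(Q).mean().as_matrix();p=P.mean(0);g=p-.008*R[:,2];L=frame(RY).T@R
    print("t",round(s["t"],2),"grasp rd",np.round(rd(g),2),"sd",np.round(P.std(0)*1000,2),"F",np.round(frame(RY).T@np.mean(F,0),1),"tilt",round(np.degrees(np.arctan2(L[1,2],-L[2,2])),2),"yaw",round(np.degrees(np.arctan2(R[1,1],R[0,1])),2),"open",round(s["opening"]*1000,2))
    return p,R
E
python3 - <<'E'
from h import *
p0,R0=avg(6)
for a in((-37,2,25),(-37,12,25)): print(delta(*cart(*a),p0,R0))
E
```

```text
t 12.35 grasp rd [  0.55 -98.55 141.68] sd [0.28 0.19 0.43] F [ 0.2  0.  -0.5] tilt 34.9 yaw -10.2 open 11.75
[-0.0179 -0.0002  0.0249  0.0003 -0.0011  0.0002]
[-0.0121 -0.0002  0.0167  0.0003 -0.0011  0.0002]
```

```bash
python3 look.py w6
python3 - <<'E'
from h import *
p,d=cam("wrist")
import cv2
K=cv2.resize(p[200:420,230:420],None,fx=2.8,fy=2.7,interpolation=cv2.INTER_CUBIC); save("w6c",K)
E
```

```text
teal n 1426 tilt 23.50108546066797 Y range -113.3967619598121 -76.95902155831725 Z at min/max 149.92948786526205 165.77388913306234 x mid -0.8899567578943195 line [ 0.00147507 -0.57625085]
fin 151 [-7.308778    5.65719716] [-151.54121924 -148.43747852]
```

View pics/w6c.png

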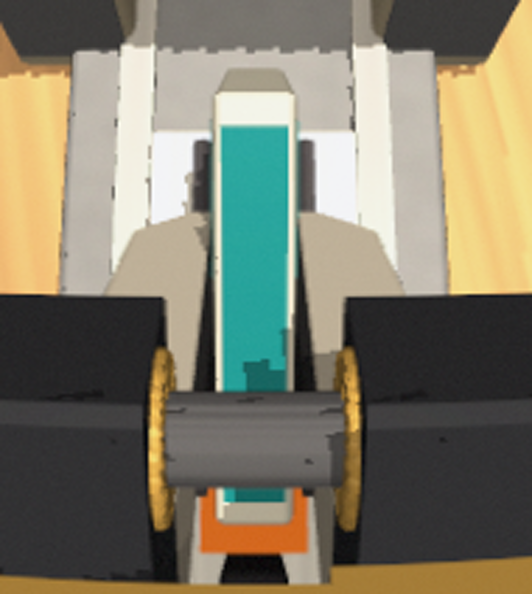

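The cartridge is centred over the slot: walls at crop columns 202 and 307, cartridge centred at 254. One check of its heel edge in y, then I descend.

Run:
```python
from h import *
f=np.load("w6.npz");c=rd(wcloud(f["d"],{"orientation":f["o"],"tool_pos":f["t"]}))
print([(v,*np.round(c[v,321],1),int(f["p"][v,321].sum())) for v in range(224,252,2)])
p0,R0=avg(2)
for a in((-37,2,25),): print(delta(*cart(*a),p0,R0))
```

```text
[(224, np.float64(-0.1), np.float64(-7.3), np.float64(18.9), 568), (226, np.float64(-0.4), np.float64(-49.9), np.float64(120.3), 455), (228, np.float64(-0.4), np.float64(-55.4), np.float64(131.2), 458), (230, np.float64(-0.4), np.float64(-62.4), np.float64(146.3), 460), (232, np.float64(-0.5), np.float64(-68.5), np.float64(159.9), 461), (234, np.float64(-0.5), np.float64(-71.9), np.float64(166.3), 674), (236, np.float64(-0.5), np.float64(-73.2), np.float64(167.6), 717), (238, np.float64(-0.5), np.float64(-73.7), np.float64(166.6), 718), (240, np.float64(-0.5), np.float64(-74.3), np.float64(166.2), 720), (242, np.float64(-0.5), np.float64(-75.7), np.float64(167.7), 720), (244, np.float64(-0.5), np.float64(-76.0), np.float64(166.2), 721), (246, np.float64(-0.5), np.float64(-76.7), np.float64(165.8), 563), (248, np.float64(-0.5), np.float64(-77.8), np.float64(166.7), 376), (250, np.float64(-0.5), np.float64(-78.5), np.float64(166.1), 378)]
t 12.55 grasp rd [  0.56 -98.57 141.75] sd [0.02 0.02 0.04] F [-0.5  0.1 -0.9] tilt 34.89 yaw -10.2 open 11.61
[-0.0179 -0.0002  0.025   0.0005 -0.0008  0.0004]
```

>>> move_arm(
  deltas=[-0.006,0,0.0083,0,-0.0008,0,0,-0.012,0,0.0167,0,-0.0008,0,0,-0.0179,-0.0002,0.025,0,-0.0008,0,0,-0.0179,-0.0002,0.025,0,-0.0008,0,0,-0.0179,-0.0002,0.025,0,-0.0008,0,0],
)

```text
t: 13.18
tool_pos: [0.492, -0.0543, 0.1041]
orientation: [-2.055, -1.718, -0.645]
force: [0.7, -0.1, -0.8]
opening: 0.0118
gripper_force: 30.0
```

Run:
```python
from h import *
p0,R0=avg(4)
for a in((-44,1,25),(-48.3,1,25)): print(delta(*cart(*a),p0,R0))
```

```text
t 13.38 grasp rd [  0.37 -98.95 110.97] sd [0.04 0.03 0.06] F [-0.1  0.1 -0.2] tilt 34.85 yaw -10.2 open 11.79
[-0.0063  0.     -0.0032  0.0004 -0.0001  0.0003]
[-0.0098  0.     -0.0057  0.0004 -0.0001  0.0003]
```

>>> move_arm(
  deltas=[-0.003,0,-0.0016,0,0,0,0,-0.0063,0,-0.0032,0,0,0,0,-0.0098,0,-0.0057,0,0,0,0,-0.0098,0,-0.0057,0,0,0,0,-0.0098,0,-0.0057,0,0,0,0],
)

```text
t: 14.0
tool_pos: [0.49, -0.0655, 0.1032]
orientation: [-2.055, -1.718, -0.645]
force: [-0.3, -0.4, -1.0]
opening: 0.0121
gripper_force: 30.0
```

Run:
```python
from h import *
p0,R0=avg(4)
for a in((-48.5,.7,18),(-49,.5,12),(-49.5,.4,6),(-49.8,.3,0)): print(delta(*cart(*a),p0,R0))
```

```text
t 14.2 grasp rd [   0.15 -110.14  109.77] sd [0.01 0.05 0.01] F [ 0.2  0.2 -0.2] tilt 34.86 yaw -10.2 open 11.75
[ 0.0042  0.0002  0.0073  0.     -0.1225  0.    ]
[ 6.700e-03  2.000e-04  1.400e-02  0.000e+00 -2.272e-01  0.000e+00]
[ 8.600e-03  2.000e-04  2.080e-02  0.000e+00 -3.319e-01  0.000e+00]
[ 9.900e-03  2.000e-04  2.800e-02  0.000e+00 -4.366e-01  0.000e+00]
```

>>> move_arm(
  deltas=[0.0021,0.0001,0.0037,0,-0.061,0,0,0.0042,0.0002,0.0073,0,-0.1225,0,0,0.0055,0.0002,0.0107,0,-0.175,0,0,0.0067,0.0002,0.014,0,-0.2272,0,0,0.0077,0.0002,0.0174,0,-0.28,0,0,0.0086,0.0002,0.0208,0,-0.3319,0,0,0.0086,0.0002,0.0208,0,-0.3319,0,0,0.0086,0.0002,0.0208,0,-0.3319,0,0],
)

```text
t: 15.2
tool_pos: [0.4935, -0.0467, 0.0911]
orientation: [-2.26, -1.891, -0.316]
force: [-0.6, 0.3, -1.4]
opening: 0.0116
gripper_force: 30.0
```

Run:
```python
from h import *
p0,R0=avg(4)
for a in((-49.8,.3,3),(-50,.3,0),): print(delta(*cart(*a),p0,R0))
```

```text
t 15.4 grasp rd [  0.34 -89.19  98.65] sd [0.01 0.1  0.03] F [-0.2 -0.1 -0.8] tilt 15.88 yaw -10.23 open 11.88
[ 0.0021  0.0001  0.0031 -0.0001 -0.0531 -0.0007]
[ 3.800e-03  1.000e-04  6.300e-03 -1.000e-04 -1.054e-01 -6.000e-04]
```

>>> move_arm(
  deltas=[0.0011,0,0.0016,0,-0.0266,0,0,0.0021,0,0.0031,0,-0.0531,0,0,0.003,0,0.0047,0,-0.08,0,0,0.0038,0,0.0063,0,-0.1054,0,0,0.0038,0,0.0063,0,-0.1054,0,0,0.0038,0,0.0063,0,-0.1054,0,0],
)

```text
t: 16.15
tool_pos: [0.4945, -0.0413, 0.086]
orientation: [-2.32, -1.941, -0.199]
force: [0.6, -0.4, -0.9]
opening: 0.0118
gripper_force: 30.0
```

Run:
```python
from h import *
p0,R0=avg(4)
print(delta(*cart(-50,-.3,0),p0,R0))
p,d=cam("side");save("s7",cv2.resize(p[90:300,180:400],None,fx=2.7,fy=2.7,interpolation=cv2.INTER_CUBIC))
```

```text
t 16.35 grasp rd [  0.42 -82.78  93.92] sd [0.02 0.08 0.01] F [ 0.2 -0.3 -0.9] tilt 9.81 yaw -10.21 open 11.81
[-0.0003 -0.      0.0007  0.0001  0.0006 -0.0002]
```

View pics/s7.png

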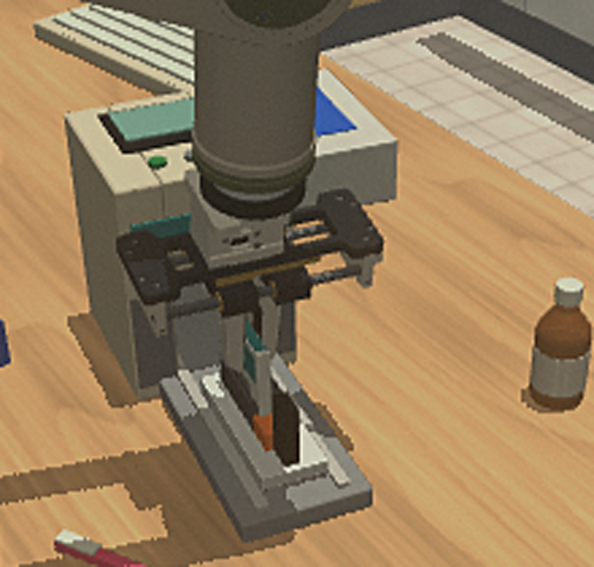

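The side view shows the cartridge upright in the slot behind the black fin. There is no floor contact yet, so I lower gently until it touches.

>>> move_arm(
  deltas=[-0.0002,0,0.001,0,0,0,0,-0.0003,0,0.002,0,0,0,0,-0.0003,0,0.002,0,0,0,0],
)

```text
t: 16.77
tool_pos: [0.4948, -0.0417, 0.0854]
orientation: [-2.321, -1.941, -0.199]
force: [-5.8, -0.9, 12.8]
opening: 0.0119
gripper_force: 30.0
```

Run:
```python
from h import *
p0,R0=avg(4)
```

```text
t 16.98 grasp rd [  0.65 -82.83  93.29] sd [0.01 0.01 0.01] F [-6.  -1.9 12.6] tilt 9.8 yaw -10.2 open 11.39
```

>>> move_arm(
  deltas=[0,0,0,0,0,0,0.25,0,0,0,0,0,0,0.4,0,0,0,0,0,0,0.4,0,0,-0.03,0,0,0,0.4,0,0,-0.08,0,0,0,0.4,0,0,-0.12,0,0,0,0.4,0,0,-0.12,0,0,0,0.4],
)

```text
t: 17.85
tool_pos: [0.4931, -0.0627, 0.2062]
orientation: [-2.325, -1.944, -0.205]
force: [0.0, -0.2, -0.7]
opening: 0.0373
gripper_force: 0.0
```

```bash
python3 - <<'E'
from h import *
p0,R0=avg(3)
print(delta(*pose(rw([.5,-245,180]),YW,37),p0,R0))
E
python3 look.py w8
```

```text
t 18.0 grasp rd [   0.57 -103.13  210.24] sd [0.63 0.33 1.1 ] F [ 0.1  0.1 -0.7] tilt 9.79 yaw -10.21 open 37.01
[-1.413e-01  2.000e-04  4.800e-03  9.000e-04  4.749e-01  1.000e-04]
teal n 679 tilt 0.98509228629407 Y range -111.92784333246522 -56.44024190492073 Z at min/max 105.45433080348911 106.40842890942817 x mid -0.8206952685425867 line [-0.0063828  -1.56863596]
fin 367 [-7.13842475  5.42421054] [-164.78319729 -148.52391741]
```

View pics/w8.png

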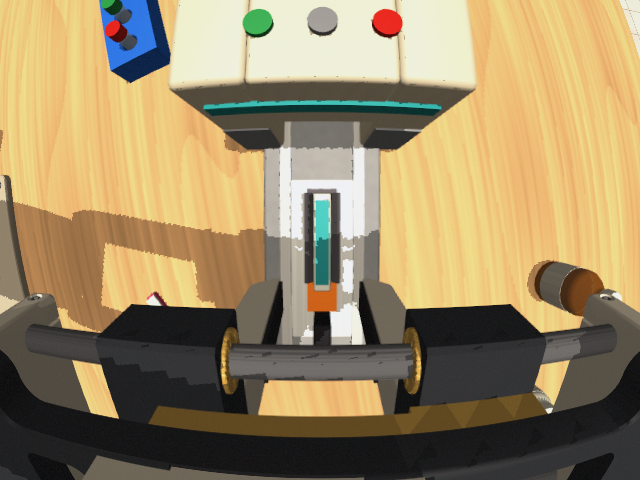

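The cartridge is seated: top level at z 106 mm, centred with the fin to 0.1 mm, tilt about 1°, toe under the catch at (322,297). Next I push the fin's front face with closed fingers.

>>> move_arm(
  deltas=[-0.05,0,0.0,0,0.16,0,0.2,-0.1,0,0.0,0,0.32,0,0,-0.1413,0,0.0048,0,0.4749,0,0,-0.1413,0,0.0048,0,0.4749,0,0,-0.1413,0,0.0048,0,0.4749,0,0,-0.1413,0,0.0048,0,0.4749,0,0],
  squeeze=10,
)

```text
t: 18.8
tool_pos: [0.4673, -0.1966, 0.1749]
orientation: [-2.029, -1.702, -0.679]
force: [0.4, 0.1, 0.2]
opening: 0.0009
gripper_force: 0.0
```

Run:
```python
from h import *
p0,R0=avg(4)
print(delta(*pose(rw([.5,-205,82]),YW,37),p0,R0))
```

```text
t 19.0 grasp rd [   0.79 -243.66  181.61] sd [0.1  0.15 0.12] F [-0.1  0.2 -0.1] tilt 36.86 yaw -10.05 open 0.66
[-0.0288 -0.0005  0.1029  0.0007  0.0025  0.0039]
```

>>> move_arm(
  deltas=[-0.0144,0,0.05,0,0.0025,0.0039,0,-0.0288,-0.0005,0.09,0,0.0025,0.0039,0,-0.0288,-0.0005,0.1029,0,0.0025,0.0039,0,-0.0288,-0.0005,0.1029,0,0.0025,0.0039,0,-0.0288,-0.0005,0.1029,0,0.0025,0.0039,0],
)

```text
t: 19.62
tool_pos: [0.474, -0.1606, 0.0759]
orientation: [-2.032, -1.694, -0.682]
force: [0.5, -0.6, 0.4]
opening: 0.0002
gripper_force: 0.0
```

Run:
```python
from h import *
p0,R0=avg(4)
for y in(-190,-120,-48,-40): print(y,delta(*pose(rw([.5,y,82]),YW,37),p0,R0))
```

```text
t 19.82 grasp rd [   0.76 -207.     81.88] sd [0.19 0.15 0.29] F [ 0.2 -0.2 -0.3] tilt 37.06 yaw -10.4 open 0.45
-190 [ 0.0136 -0.0004  0.0102  0.0023 -0.001  -0.0026]
-120 [ 0.0695 -0.0007  0.0523  0.0023 -0.001  -0.0026]
-48 [ 0.127  -0.0011  0.0957  0.0023 -0.001  -0.0026]
-40 [ 0.1333 -0.0011  0.1005  0.0023 -0.001  -0.0026]
```

>>> move_arm(
  deltas=[0.0106,0,0.008,0.002,0,-0.0026,0,0.0212,0,0.016,0.002,0,-0.0026,0,0.0317,0,0.0239,0.002,0,-0.0026,0,0.0423,-0.0004,0.0319,0.002,0,-0.0026,0,0.0529,-0.0005,0.0399,0.002,0,-0.0026,0,0.0635,-0.0006,0.0479,0.002,0,-0.0026,0,0.0741,-0.0007,0.0558,0.002,0,-0.0026,0,0.0847,-0.0008,0.0638,0.002,0,-0.0026,0,0.0952,-0.0009,0.0718,0.002,0,-0.0026,0,0.1058,-0.001,0.0798,0.002,0,-0.0026,0,0.1164,-0.001,0.0877,0.002,0,-0.0026,0,0.123,-0.0011,0.0927,0.002,0,-0.0026,0],
)

```text
t: 21.32
tool_pos: [0.4994, -0.0066, 0.0743]
orientation: [-2.027, -1.695, -0.679]
force: [1.2, -2.2, -0.9]
opening: 0.0008
gripper_force: 1.2
```

Run:
```python
from h import *
p0,R0=avg(4)
print(delta(*pose(rw([.5,-36,82]),YW,37),p0,R0))
s=robot.read_state();p,d=cam("wrist");c=rd(wcloud(d,s));X,Y,Z=c[...,0],c[...,1],c[...,2]
h=(abs(X)<9)&(Z>86)&(Z<95)&(Y<10)&(Y>-70)&(p.astype(int).sum(2)<260);print("fin",h.sum(),np.percentile(Y[h],[2,98]) if h.any() else 0)
```

```text
t 21.52 grasp rd [ -1.3  -50.9   80.61] sd [0.13 0.45 0.05] F [ 0.  -0.1  0.1] tilt 37.2 yaw -10.12 open 0.51
[ 0.0127  0.0018  0.0079 -0.0035 -0.0035 -0.0009]
fin 1608 [-50.8548628  -10.02504875]
```

>>> move_arm(
  deltas=[0.004,0.001,0.003,0,0,0,0,0.008,0.0018,0.006,0,0,0,0,0.0096,0.0018,0.0072,0,0,0,0,0.0096,0.0018,0.0072,0,0,0,0],
)

```text
t: 22.08
tool_pos: [0.5032, 0.0039, 0.0743]
orientation: [-2.027, -1.695, -0.679]
force: [-2.7, -1.0, -1.0]
opening: 0.0003
gripper_force: 1.1
```

Run:
```python
from h import *
p0,R0=avg(4)
s=robot.read_state();p,d=cam("wrist");c=rd(wcloud(d,s));X,Y,Z=c[...,0],c[...,1],c[...,2]
h=(abs(X)<9)&(Z>86)&(Z<95)&(Y<10)&(Y>-70)&(p.astype(int).sum(2)<260);print("fin",h.sum(),np.percentile(Y[h],[2,98]) if h.any() else 0)
```

```text
t 22.27 grasp rd [  1.1  -39.97  80.75] sd [0.04 0.01 0.04] F [-1.1 -2.2 -1.2] tilt 37.15 yaw -10.19 open 0.69
fin 1584 [-39.54098911   0.10205726]
```

>>> move_arm(
  deltas=[0.0016,0,0.0012,0,0,0,0,0.0032,0,0.0024,0,0,0,0,0.0032,0,0.0024,0,0,0,0],
)

```text
t: 22.7
tool_pos: [0.5037, 0.0048, 0.0743]
orientation: [-2.031, -1.697, -0.675]
force: [-12.1, -19.2, 5.5]
opening: 0.001
gripper_force: 10.6
```

Run:
```python
from h import *
p0,R0=avg(4)
s=robot.read_state();p,d=cam("wrist");c=rd(wcloud(d,s));X,Y,Z=c[...,0],c[...,1],c[...,2]
h=(abs(X)<9)&(Z>86)&(Z<95)&(Y<10)&(Y>-70)&(p.astype(int).sum(2)<260);print("fin",h.sum(),np.percentile(Y[h],[2,98]) if h.any() else 0)
```

```text
t 22.9 grasp rd [  1.34 -38.87  80.66] sd [0.02 0.01 0.02] F [ -8.2 -20.9   4.4] tilt 36.87 yaw -10.22 open 0.58
fin 1611 [-38.22654234   0.10936655]
```

A firm 21 N stop at the expected position means the carriage is home. I'll back off.

>>> move_arm(
  deltas=[-0.016,0,-0.012,0,0,0,0,-0.04,0,-0.03,0,0,0,0,-0.04,0,-0.08,0,0,0,0,-0.04,0,-0.13,0,0,0,0,-0.04,0,-0.13,0,0,0,0,-0.04,0,-0.13,0,0,0,0],
)

```text
t: 23.7
tool_pos: [0.4847, -0.1009, 0.1536]
orientation: [-2.028, -1.694, -0.68]
force: [-1.2, 0.7, -0.9]
opening: 0.0005
gripper_force: 0.0
```

Run:
```python
from h import *
p0,R0=avg(3)
s=robot.read_state();p,d=cam("wrist");c=rd(wcloud(d,s));X,Y,Z=c[...,0],c[...,1],c[...,2]
h=(abs(X)<9)&(Z>86)&(Z<95)&(Y<10)&(Y>-70)&(p.astype(int).sum(2)<260);print("fin",h.sum(),np.percentile(Y[h],[2,98]) if h.any() else 0)
p,d=cam("top");c=cloud("top",d);z=c[...,2];m=np.zeros_like(z,bool);m[268:295,385:430]=True;m&=(z>.065)&(z<.09);print(cv2.minAreaRect((c[m][:,:2]*1000).astype(np.float32)))
r=rd(c);m=(abs(r[...,0])<12)&(r[...,2]>85)&(r[...,2]<95)&(r[...,1]<10)&(r[...,1]>-60)&(p.astype(int).sum(2)<200);print(np.percentile(r[m][:,1],[5,50,95]))
```

```text
t 23.85 grasp rd [   0.48 -145.49  159.15] sd [0.1  0.21 0.15] F [ 0.1 -0.1 -0.4] tilt 37.23 yaw -10.17 open 0.43
fin 493 [-22.59446629   0.07955109]
((0.0, 0.0), (0.0, 0.0), 0.0)
[-21.16007189 -10.02771432   0.54100489]
```

The fin centre is at y = -10 mm, which is fully home, and the arm is clear. Handing in.

```bash
python3 -c "
from plant import robot
print(robot.close_job())"
```

```text
the job is handed in; nothing more can be done
None
```

The teal cartridge is seated in the slot with its toe under the catch, the carriage is pushed fully home (a firm stop, with the handle measured at its home position), and the job is handed in; no verdict came back. The arm touched nothing else, but my last check on the orange cartridge failed because it could not be seen from the top camera.

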